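Offer a brass frame up to the open jaws of a bench vise

ROBOT

A 6-joint arm with a two-finger parallel gripper is mounted at the origin on the work surface. World frame = base frame: x ahead of the robot, y to its left, z up, the work surface at z = 0. Lengths are in m, angles in rad, forces in N, time in s.
With the tool pointing down it reaches from about 0.375 to 0.975 m from the base axis. Payload 3.8 kg.
Tool frame: the origin (TCP) lies on the centre line of the jaws, within the pads' length; the fingertips stand 14 mm ahead of it and the grasp point (between the pads) lies 5 mm behind it; z points along the fingers, y is the line along which they close (so a half turn about z gives the same grasp; the last joint's range is limited). The gripper opens to 85 mm and grips with 20 to 120 N. Pads are 22 mm wide; open, the fingers measure 114 mm over their backs; the gripper's body (76 mm by 85 mm) begins 54 mm behind the grasp point. The pads swing forward as they close: fully open they stand 13 mm farther back than shut.
Start: joints at [1.298, 0.264, 1.604, -0, 1.274, -0.037], TCP at [0.158, 0.656, 0.245] pointing down, gripper open.
Joint ranges: [-2.63, 2.63], [-0.94, 2.18], [0.31, 2.57], [-1.31, 4.45], [0, 2.66], [-2.55, 2.55]. Speed limits (rad/s): [2.57, 2.57, 3.14, 3.14, 3.14, 3.14].

INTERFACE

Orientations are given as a rotation vector (axis times angle).
In Python, from workcell import bot, eyes, spot_in gives the robot as it stands.
- The arm moves only by the tool carry_out, never from a script. Its argument "series" is text: rows parted by semicolons, each of 4 numbers parted by spaces: the shift along the world's x, y, z in m, then the turn about the world's z in degrees. In form: tx ty tz roll; .... A call has 1 to 20 rows; each row shifts and turns the commanded pose from where the row before left it; what a row does not reach is not made up. A row lasts 1/8 s, in which the tool goes at most 62.5 mm and 10.7 degrees, less where a joint would pass 70% of its speed; a pose out of reach is approached as far as the arm can. A call is refused whole if a number of a shift passes 0.0625 or a number of a turn 10.7, either way. A call with a gripper value outside its range is refused whole. "jaw" is the gripper command: -1 is shut, 1 is fully open, values between are in proportion, set as the call begins (left out, the last holds). The fingers move at their own pace and stop on an object; "grip_force" is the grip in N (left out, the last holds). Time passes only in rows, so rows that do not move let the fingers close. It gives the time, the measured TCP pose, the force, the opening and the grip force at its end, in the units of the state.
- bot.read_state(): the state, without advancing time (a new reading comes with each control period).
- eyes.read_camera(name): name is "side" or "top"; returns (picture, depth): 420x560x3 uint8, blue, green, red; 420x560 float32, m along the optical axis (not along the pixel's ray), 0 where there is no reading.
- eyes.get_calibration(name): a dict with "K" (3x3 intrinsics, pixels), "position" and "rotation" of the camera in the world. Camera axes: x right, y down, z forward; pixel columns grow to the right and rows downward; lengths in m; the calibration is good to about 2 mm. A picture is of the moment at which its call begins. get_calibration takes no time and is no camera call.
- bot.finish_job(): hands the job in; it is judged then, once.
Trained networks look in the newest picture that a camera, given by its name, has taken for a name from the list of things; names that differ only in an ending like _2 or _b are one class to them, and where a whole thing is asked for, a point or a joint stands for the part that bears it (a point fixed in the world has none). Each returns a list of dicts, best first, with "score" (0 to 1); they miss things now and then, are a little off and sometimes report something else, mostly with a low value. They report only what shows in the picture. A call takes as long as a camera call.
- spot_in(camera, target): "rect" ([centre column, centre row, width, height] in pixels, round what is visible of it).
The state is a dict: "time": time; "q": joint angles; "joint_vel": joint speeds; "joint_torque": joint torques, N m; "tool_pos": TCP position; "tcp_rot": TCP orientation; "wrist_force": force on the tool from outside, world axes, zero at the start; "torque": the same for the moment, N m; "width": opening from 0.0 (shut) to 1.0 (fully open); "grip_force": force on a finger pad.
Only numpy, scipy, OpenCV 4.12 (cv2) and the standard library are available. Lean on these libraries where they do the work, as an engineer would, in place of code of your own. Each camera call takes 0.05 s, during which the arm holds its last target. There are 200 camera calls.

TASK

Pick up the brass frame that stands upright on the bench, carry it over the rack of upright files to the bench vise, and hold it hovering upright about a centimetre above the open jaws, centred on them and lined up with the gap so that it could be lowered straight in; I will slip the jaw liners in under it. The frame must touch neither the rack nor the vise, the vise jaws must not be shifted and everything else on the bench stays where it is. Finish while still holding the frame there: do not lower it in or let go.

Things in the scene. Friction and masses are not known exactly. Their poses are not given: they have to be found in the camera images.
- frame_mid (a point): Centre (half-way up, in the empty window) of the loose brass frame standing upright: 80 mm wide along its y, 90 mm tall along z, 18 mm thick along x, bars 10 mm; the top bar (80 x 18 mm from above) lies 35 to 45 mm above this point, the underside 45 mm below. About 0.45 kg. Pinch the top bar at its middle, across the 18 mm. The frame stands on the left or right of the rack.
- frame: The same brass frame as a body; origin at the centre of its underside, axes as for frame_mid.
- vise: Grey bench vise, fixed, on the other side of the rack from the frame; about 260 mm long along x, jaws 90 mm wide along y, jaw tops (its highest points) 125 mm up. Origin on the bench under the fixed jaw's gripping face; fixed jaw and anvil lie to +x, the moving jaw, screw and handle bar (130 mm long, 70 mm up) to -x.
- fixed_face (a point): Middle of the top edge of the fixed jaw's gripping face, 125 mm above the bench; axes as the vise: x points out of the gap into the fixed jaw, y along the jaws.
- moving_face (a point): Middle of the top edge of the moving jaw's gripping face, 125 mm above the bench; same axes. The gap runs from here to fixed_face along x.
- jaw (a joint): Opening of the vise = width of the gap between the jaw faces in m (0 shut, starts 0.030 to 0.042). The jaw is stiff (about 60 N).
- rack: Fixed wooden file rack between the frame and the vise: a block 250 mm long (x axis), 50 mm wide (y axis), 45 mm high, with five files upright in it in a row, round wooden handles up; highest point 145 mm above the bench. Origin at the centre of its underside.
- flat_file_mid (a point): Loose bystander: a file 150 mm long lying along its y axis near the frame, 18 mm high; point at the height of its axis.
- square_ring: Loose bystander: small flat square brass ring 44 x 44 mm, 12 mm high, lying near the frame. Origin at the centre of its underside.
- ferrule: Loose bystander: short upright brass tube, 26 mm across, 36 mm high, about 90 mm from the frame past one end of it. Origin at the centre of its underside.
- bench_block: Loose bystander: steel block 60 x 60 x 22 mm just beyond the far end of the rack. Origin at the centre of its underside.

How it is judged:
By the outcome, as a careful person would: the job done as asked, in the order asked, and still so for the second after the job is handed in, while the arm keeps its last pose, push and grip.
It also fails if it takes over 45 s, if anything falls off the work surface, if the arm or the gripper's body presses on something with over 40 N, if the wrist force passes 120 N, or if a joint passes its speed limit or range.

## Working session

There is one attempt and no reset: what is moved stays moved. The work goes in short steps, Python scripts to look and compute and a tool call to move; the robot and the scene stay as the last step left them, time stands still between calls to the robot, and variables do not carry over. Pictures are saved under pics/ and viewed, at most 10 in all, crops included, and the job is handed in when it is done.

Besides the shell and the picture viewer there is one more tool, called after "Emit:" as name(argument=value, ...) on one line, values as JSON. carry_out: Moves the arm, as the interface text tells. Its arguments: {"type":"object","properties":{"series":{"type":"string"},"jaw":{"type":"number"},"grip_force":{"type":"number"}},"required":["series"]}

```bash
mkdir -p pics
cat > h.py <<'E'
import numpy as np, cv2
from workcell import bot, eyes, spot_in
def cloud(name):
    im,d=eyes.read_camera(name); c=eyes.get_calibration(name)
    K=np.array(c["K"]);R=np.array(c["rotation"]);p=np.array(c["position"])
    if R.ndim==1: R=cv2.Rodrigues(R)[0]
    v,u=np.mgrid[:420,:560]
    P=np.stack([(u-K[0,2])/K[0,0]*d,(v-K[1,2])/K[1,1]*d,d],-1)@R.T+p
    P[d==0]=np.nan
    return im,P
E
python3 - <<'E'
from h import *
for n in("top","side"):
    im,P=cloud(n); cv2.imwrite(f"pics/{n}1.png",im); np.save(n,P)
    print(n,eyes.get_calibration(n))
    for t in ("frame","vise","rack","ferrule","square_ring","flat_file_mid","bench_block"):
        for s in spot_in(n,t)[:1]:
            c,r,w,h=s["rect"]; print(t,round(s["score"],2),np.round(s["rect"]),np.round(P[int(r),int(c)],3))
print(bot.read_state())
E
```

```text
top {'K': array([[467.67465383,   0.        , 274.78907297],
       [  0.        , 467.67465383, 205.78233197],
       [  0.        ,   0.        ,   1.        ]]), 'position': array([ 0.34458269, -0.03019606,  1.30614962]), 'rotation': array([-2.15312061,  2.10826978, -0.18691551])}
frame 0.69 [171. 230.  40.  17.] [0.491 0.243 0.092]
vise 0.97 [350. 206.  52.  91.] [ 0.566 -0.229  0.083]
rack 0.96 [256. 219.  28.  96.] [0.525 0.022 0.089]
ferrule 0.65 [205. 227.   6.   9.] [ 0.512  0.166 -0.001]
square_ring 0.71 [180. 259.  25.  20.] [0.418 0.23  0.005]
flat_file_mid 0.64 [167. 209.  48.  14.] [0.557 0.276 0.011]
bench_block 0.64 [252. 162.  26.  21.] [0.695 0.041 0.021]
side {'K': array([[403.63802765,   0.        , 282.57460627],
       [  0.        , 403.63802765, 213.08580738],
       [  0.        ,   0.        ,   1.        ]]), 'position': array([0.28883806, 0.43491108, 0.70627278]), 'rotation': array([-0.74622517,  2.67199682, -0.99130561])}
frame 0.87 [240. 352.  28.  70.] [0.503 0.238 0.01 ]
vise 0.88 [337. 166. 111.  75.] [ 0.529 -0.176  0.115]
rack 0.8 [293. 240. 120. 10
[... 231 characters left out ...]
 33.] [0.69  0.043 0.022]
{'time': 0.8, 'q': array([ 1.29812072e+00,  2.63868057e-01,  1.60395007e+00,  2.32699728e-05,
        1.27372415e+00, -3.69294994e-02]), 'joint_vel': array([ 0.00135425,  0.00117511,  0.00034339, -0.00027188, -0.00198861,
       -0.00056134]), 'joint_torque': array([ 5.11560866e-04, -5.14982307e+01, -3.67698705e+01, -3.46193713e-05,
        5.01415816e-04, -1.68972292e-05]), 'tool_pos': array([0.15767601, 0.65633828, 0.24532828]), 'tcp_rot': array([-3.69461155e-01, -3.11977780e+00, -8.35824508e-05]), 'wrist_force': array([ 0.55537323,  0.31121943, -0.22489535]), 'torque': array([-0.02145933,  0.02045321,  0.04922863]), 'grip_force': 0.0, 'width': 0.9974165536482213}
```

View pics/top1.png

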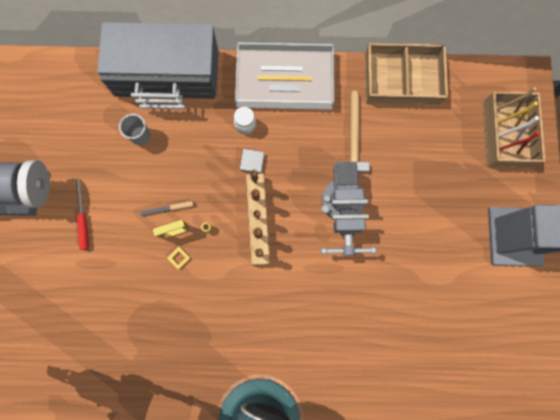

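View pics/side1.png

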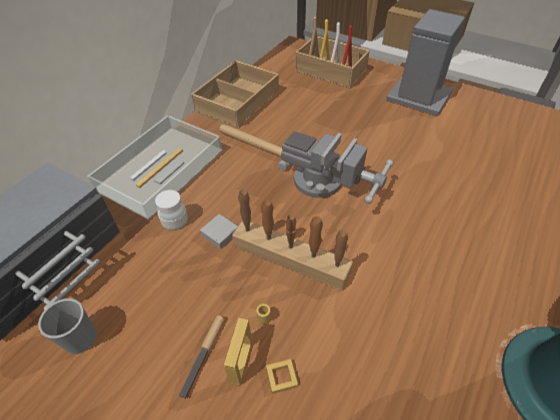

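Top view: the frame is at about (170,229), the ferrule at (206,227), the rack at (258,220), and the vise at (348,205) with its jaws as bright strips at rows ~200 and ~216. The side view agrees. Next I'll fit the frame top and the jaws from depth.

Run:
```python
from h import *
def fit(Q,l):
    r=cv2.minAreaRect(Q[:,:2].astype(np.float32)*1000); b=cv2.boxPoints(r)
    print(l,len(Q),"c",np.round(r[0],1),"size",np.round(r[1],1),"ang",round(r[2],1),"zmed",np.round(np.median(Q[:,2]),4),"mean",np.round(Q[:,:2].mean(0)*1000,1))
for n in("top","side"):
    P=np.load(n+".npy").reshape(-1,3); P=P[~np.isnan(P[:,0])]
    x,y,z=P.T
    fit(P[(abs(x-.49)<.07)&(abs(y-.243)<.07)&(z>.082)&(z<.1)],n+" frame top")
    V=P[(abs(x-.57)<.16)&(abs(y+.22)<.1)&(z>.117)&(z<.14)]
    fit(V,n+" jaws")
    # cluster along the x axis
    h,e=np.histogram(V[:,0],np.arange(.42,.68,.006)); print(dict(zip(np.round(e[:-1],3),h)))
    fit(P[(abs(x-.52)<.2)&(abs(y-.02)<.06)&(z>.03)&(z<.06)&(x<.66)],n+" rack")
    fit(P[(abs(x-.52)<.2)&(abs(y-.02)<.06)&(z>.1)],n+" files")
    fit(P[(abs(x-.51)<.05)&(abs(y-.166)<.03)&(z>.02)],n+" ferrule")
im=cv2.imread("pics/top1.png"); a=cv2.resize(im[150:270,300:400],(500,600),interpolation=cv2.INTER_CUBIC)
b=cv2.resize(cv2.imread("pics/side1.png")[110:220,270:400],(300,254),interpolation=cv2.INTER_CUBIC)
c=np.zeros((600,800,3),np.uint8); c[:,:500]=a; c[:254,500:]=b
b=cv2.resize(cv2.imread("pics/side1.png")[300:400,190:310],(300,250),interpolation=cv2.INTER_CUBIC); c[300:550,500:]=b
cv2.imwrite("pics/z1.png",c)
```

```text
top frame top 230 c [495.8 249.1] size [18.4 80.6] ang 19.2 zmed 0.0914 mean [495.5 248.3]
top jaws 867 c [ 549.2 -221. ] size [105.2  90.6] ang 0.9 zmed 0.1226 mean [ 548.6 -220.3]
{np.float64(0.42): np.int64(0), np.float64(0.426): np.int64(0), np.float64(0.432): np.int64(0), np.float64(0.438): np.int64(0), np.float64(0.444): np.int64(0), np.float64(0.45): np.int64(0), np.float64(0.456): np.int64(0), np.float64(0.462): np.int64(0), np.float64(0.468): np.int64(0), np.float64(0.474): np.int64(0), np.float64(0.48): np.int64(0), np.float64(0.486): np.int64(0), np.float64(0.492): np.int64(24), np.float64(0.498): np.int64(64), np.float64(0.504): np.int64(69), np.float64(0.51): np.int64(66), np.float64(0.516): np.int64(64), np.float64(0.522): np.int64(74), np.float64(0.528): np.int64(73), np.float64(0.534): np.int64(0), np.float64(0.54): np.int64(0), np.float64(0.546): np.int64(0), np.float64(0.552): np.int64(0), np.float64(0.558): np.int64(5), np.float64(0.564): np.int64(88), np.float64(0.57): np.int64(63), np.float64(0.576): np.int64(62), np.float64(0.582): np.int64(66), np.float64(0.588
[... 1860 characters left out ...]
594): np.int64(42), np.float64(0.6): np.int64(0), np.float64(0.606): np.int64(0), np.float64(0.612): np.int64(0), np.float64(0.618): np.int64(0), np.float64(0.624): np.int64(0), np.float64(0.63): np.int64(0), np.float64(0.636): np.int64(0), np.float64(0.642): np.int64(0), np.float64(0.648): np.int64(0), np.float64(0.654): np.int64(0), np.float64(0.66): np.int64(0), np.float64(0.666): np.int64(0), np.float64(0.672): np.int64(0)}
side rack 2620 c [529.1  19.7] size [249.   52.2] ang 5.1 zmed 0.0447 mean [520.8  25.5]
side files 1252 c [528.3  20.4] size [218.4  21.6] ang 5.7 zmed 0.1334 mean [527.5  23.6]
side ferrule 167 c [503.8 161.1] size [24.7 24.9] ang 11.6 zmed 0.0335 mean [503.1 161.8]
```

View pics/z1.png

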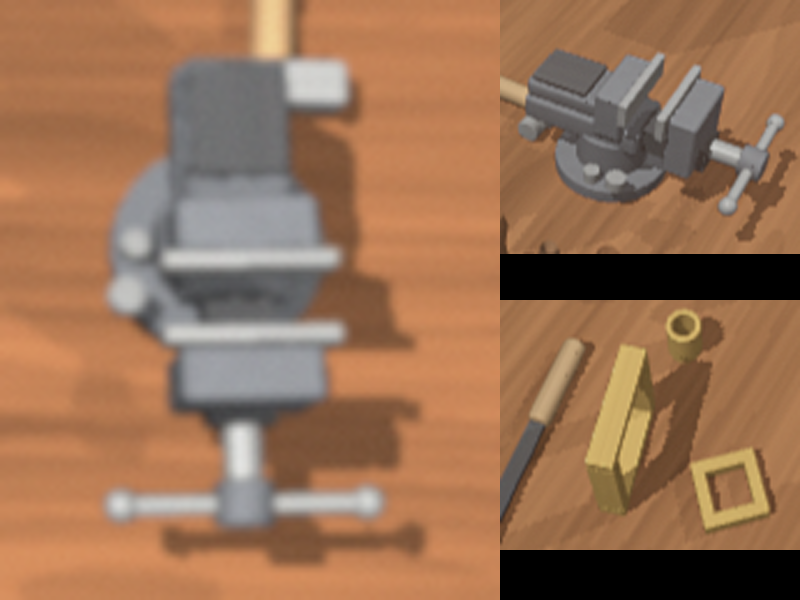

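Emit:
carry_out(series="0.028 -0.034 -0.003 -4.75; 0.028 -0.034 -0.003 -4.75; 0.028 -0.034 -0.003 -4.75; 0.028 -0.034 -0.003 -4.75; 0.028 -0.034 -0.003 -4.75; 0.028 -0.034 -0.003 -4.75; 0.028 -0.034 -0.003 -4.75; 0.028 -0.034 -0.003 -4.75; 0.028 -0.034 -0.003 -4.75; 0.028 -0.034 -0.003 -4.75; 0.028 -0.034 -0.003 -4.75; 0.028 -0.034 -0.003 -4.75; 0 0 0 0; 0 0 0 0", jaw=1, grip_force=60)

```text
time: 2.55
tool_pos: [0.4936, 0.2484, 0.2093]
tcp_rot: [-1.813, -2.565, -0.0]
wrist_force: [0.0, 0.1, 0.2]
width: 0.998
grip_force: 0.0
```

Emit:
carry_out(series="0 0.001 -0.04 0; 0 0 -0.04 0; 0 0 -0.03 0; 0 0 -0.019 0; 0 0 0 0; 0 0 0 0", jaw=0.2)

```text
time: 3.3
tool_pos: [0.4945, 0.2501, 0.0816]
tcp_rot: [1.812, 2.565, 0.003]
wrist_force: [0.2, -0.6, 0.1]
width: 0.601
grip_force: 0.0
```

Run:
```python
from h import *
im,P=cloud("side"); a=cv2.resize(im[270:400,170:340],(780,596),interpolation=cv2.INTER_CUBIC); cv2.imwrite("pics/g1.png",a)
```

```text
(no output)
```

View pics/g1.png

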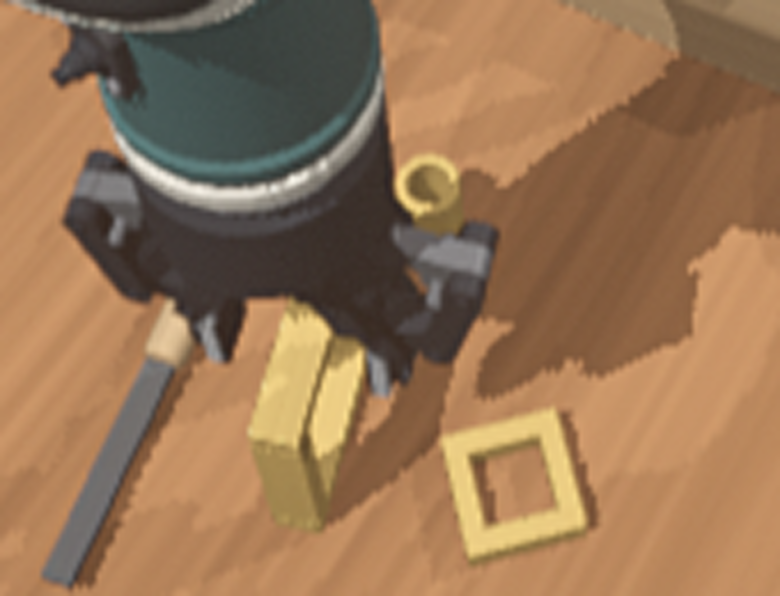

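The fingers straddle the top bar (crop ~(305,340)), nothing else is touched. I'll close on it.

Emit:
carry_out(series="0 0 0 0; 0 0 0 0; 0 0 0 0; 0 0 0 0; 0 0 0 0; 0 0 0 0", jaw=-1, grip_force=80)

```text
time: 4.1
tool_pos: [0.4947, 0.2497, 0.0815]
tcp_rot: [1.813, 2.564, 0.003]
wrist_force: [0.0, -0.6, 5.4]
width: 0.194
grip_force: 79.1
```

Emit:
carry_out(series="0 0 0.005 0; 0 0 0.01 0; 0 0 0.02 0; 0 0 0.03 0; 0 0 0.03 0; 0 0 0.03 0; 0 0 0.03 0; 0 0 0.025 0; 0 0 0.015 0; 0 0 0.005 0; 0 0 0 0; 0 0 0 0")

```text
time: 5.6
tool_pos: [0.493, 0.249, 0.2788]
tcp_rot: [-1.813, -2.564, 0.003]
wrist_force: [-0.1, -0.1, -5.0]
width: 0.19
grip_force: 78.5
```

Run:
```python
from h import *
im,P=cloud("side"); cv2.imwrite("pics/l1.png",im)
# jaw face edges from the first pictures: top-surface points, line fits per jaw
for n in("top","side"):
    Q=np.load(n+".npy").reshape(-1,3); Q=Q[~np.isnan(Q[:,0])]
    for lo,hi,s in((.48,.545,1),(.545,.62,-1)):
        V=Q[(Q[:,0]>lo)&(Q[:,0]<hi)&(abs(Q[:,1]+.22)<.1)&(Q[:,2]>.117)&(Q[:,2]<.135)]
        b=np.round((V[:,1]+.27)/.006).astype(int); E=[]
        for k in np.unique(b):
            W=V[b==k]; E.append(W[np.argmax(s*W[:,0])])
        E=np.array(E); E=E[(E[:,1]>-.255)&(E[:,1]<-.185)]; p=np.polyfit(E[:,1]+.22,E[:,0],1)
        Z=V[abs(V[:,0]-np.polyval(p,V[:,1]+.22))<.008]
        print(n,"face x at y=-.22",p[1].round(4),"slope deg",np.degrees(np.arctan(p[0])).round(2),"sd",np.std(E[:,0]-np.polyval(p,E[:,1]+.22)).round(4),"y ext",V[:,1].min().round(4),V[:,1].max().round(4),"edge strip",Z[:,1].min().round(4),Z[:,1].max().round(4),"z",np.median(V[:,2]).round(4))
```

```text
top face x at y=-.22 0.5323 slope deg -1.28 sd 0.0002 y ext -0.2652 -0.1768 edge strip -0.2652 -0.1768 z 0.1226
top face x at y=-.22 0.5648 slope deg -1.92 sd 0.0003 y ext -0.2659 -0.1754 edge strip -0.2659 -0.1754 z 0.1228
side face x at y=-.22 0.5309 slope deg -1.77 sd 0.0006 y ext -0.2654 -0.1752 edge strip -0.2654 -0.1752 z 0.1204
side face x at y=-.22 0.5618 slope deg -2.52 sd 0.0002 y ext -0.2662 -0.1733 edge strip -0.2662 -0.1733 z 0.1203
```

View pics/l1.png

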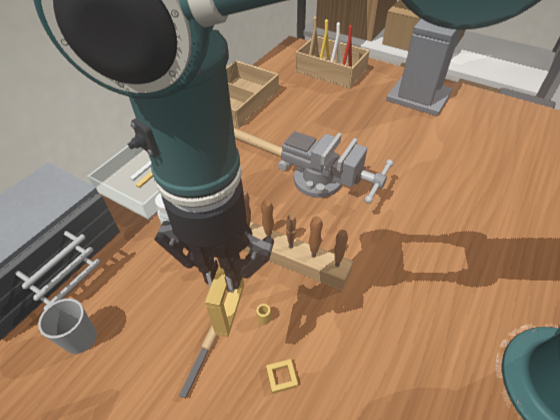

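Emit:
carry_out(series="0.0016 -0.0138 0 -0.5; 0.0032 -0.0276 0 -1.04; 0.0032 -0.0276 0 -1.04; 0.0032 -0.0276 0 -1.04; 0.0032 -0.0276 0 -1.04; 0.0032 -0.0276 0 -1.04; 0.0032 -0.0276 0 -1.04; 0.0032 -0.0276 0 -1.04; 0.0032 -0.0276 0 -1.04; 0.0032 -0.0276 0 -1.04; 0.0032 -0.0276 0 -1.04; 0.0032 -0.0276 0 -1.04; 0.0032 -0.0276 0 -1.04; 0.0032 -0.0276 0 -1.04; 0.0032 -0.0276 0 -1.04; 0.0032 -0.0276 0 -1.04; 0.0032 -0.0276 0 -1.04; 0.0016 -0.0138 0 -0.5; 0 0 0 0; 0 0 0 0")

```text
time: 8.15
tool_pos: [0.5478, -0.2192, 0.2801]
tcp_rot: [-2.184, -2.257, -0.0]
wrist_force: [0.0, -0.0, -4.4]
width: 0.189
grip_force: 78.4
```

Run:
```python
from h import *
s=bot.read_state(); t=s["tool_pos"]; print(t,s["tcp_rot"],s["wrist_force"])
im,P=cloud("side"); np.save("side2",P); cv2.imwrite("pics/v1.png",cv2.resize(im[60:240,220:460],(800,600),interpolation=cv2.INTER_CUBIC))
```

```text
[ 0.54781161 -0.2191829   0.28007608] [-2.18436141e+00 -2.25654932e+00 -4.91876005e-04] [ 0.03581115 -0.00443221 -4.40534612]
```

View pics/v1.png

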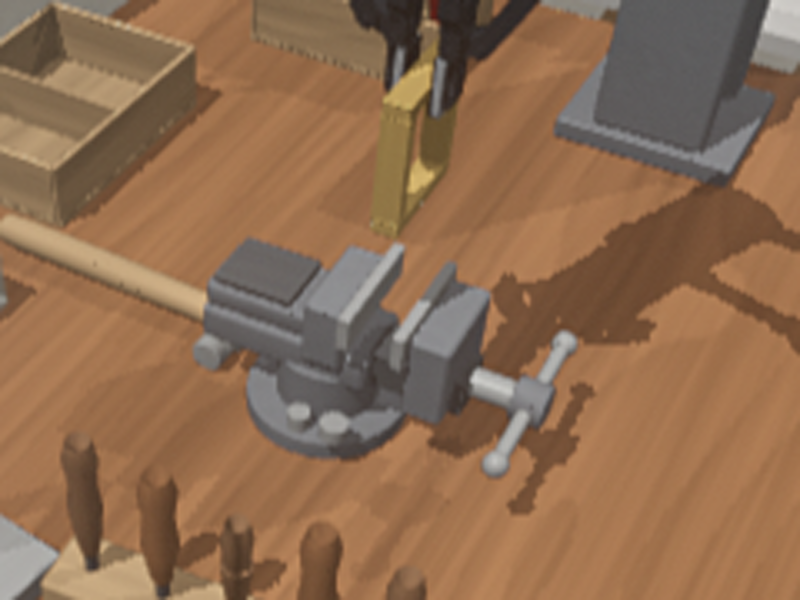

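The frame (crop ~(410,150)) hangs above the jaws and looks upright. I'll measure its lean, yaw and offset from depth.

```bash
cat >> h.py <<'E'
def frame(lo,im,P):
    f=im.astype(int); m=(f[...,2]-f[...,0]>50)&(abs(P[...,0]-.547)<.05)&(abs(P[...,1]+.22)<.07)&(P[...,2]>lo)&(P[...,2]<lo+.11)
    Q=P[m]; print("n",len(Q),"min",np.percentile(Q,1,0).round(4),"max",np.percentile(Q,99,0).round(4))
    # normals from local differences, split into faces
    N=np.cross(np.roll(P,-1,1)-np.roll(P,1,1),np.roll(P,-1,0)-np.roll(P,1,0)); N/=np.linalg.norm(N,axis=-1,keepdims=True)
    for a,l in((0,"x face"),(1,"y face"),(2,"top")):
        F=P[m&(abs(N[...,a])>.93)]
        if len(F)<25: print(l,len(F)); continue
        for _ in range(3):
            c=F.mean(0); n=np.linalg.svd(F-c)[2][2]; n*=np.sign(n[a]); d=abs((F-c)@n); F=F[d<max(.0015,2*d.std())]
        print(l,len(F),"c",c.round(4),"normal deg",np.degrees(n).round(2),"ymin/max",F[:,1].min().round(4),F[:,1].max().round(4))
E
python3 - <<'E'
from h import *
im,P=cloud("side"); frame(.18,im,P)
im,P=cloud("top"); frame(.18,im,P)
E
```

```text
n 835 min [ 0.5361 -0.2558  0.2001] max [ 0.5561 -0.1763  0.2896]
x face 71 c [ 0.5373 -0.2013  0.234 ] normal deg [57.26  1.98 -0.11] ymin/max -0.2538 -0.178
y face 36 c [ 0.5455 -0.1903  0.244 ] normal deg [57.25  1.28 -1.89] ymin/max -0.2489 -0.1774
top 31 c [ 0.5467 -0.2163  0.2551] normal deg [-56.33  -9.09   5.24] ymin/max -0.2484 -0.183
n 39 min [ 0.5353 -0.2224  0.2046] max [ 0.5537 -0.2008  0.2895]
x face 9
y face 12
top 1
```

Emit:
carry_out(series="0 -0.0025 -0.01 0; 0 0 -0.015 0; 0 0 -0.015 0; 0 0 -0.01 0; 0 0 -0.005 0; 0 0 0 0; 0 0 0 0; 0 0 0 0")

```text
time: 9.3
tool_pos: [0.5485, -0.2226, 0.2261]
tcp_rot: [2.184, 2.256, 0.001]
wrist_force: [0.4, -0.3, -4.8]
width: 0.19
grip_force: 78.4
```

Run:
```python
from h import *
s=bot.read_state(); print(s["tool_pos"])
im,P=cloud("side"); frame(.126,im,P)
cv2.imwrite("pics/v2.png",cv2.resize(im[90:230,250:420],(729,600),interpolation=cv2.INTER_CUBIC))
Q0=np.load("side.npy")
for n,A in(("before",Q0),("now",P),("top before",np.load("top.npy"))):
    Q=A.reshape(-1,3); Q=Q[(abs(Q[:,1]+.22)<.06)&(Q[:,2]>.1)&(Q[:,2]<.13)]
    for a,b in((.5,.52),(.525,.533),(.562,.568),(.575,.6)):
        z=Q[(Q[:,0]>a)&(Q[:,0]<b),2]
        if len(z): print(n,a,b,len(z),np.percentile(z,[50,75,95]).round(4))
```

```text
[ 0.54853379 -0.22258481  0.22607584]
n 711 min [ 0.5367 -0.2594  0.1468] max [ 0.5568 -0.1799  0.2358]
x face 64 c [ 0.538  -0.207   0.1805] normal deg [ 5.726e+01  1.880e+00 -2.000e-02] ymin/max -0.2571 -0.1807
y face 33 c [ 0.545  -0.2006  0.1835] normal deg [57.26  0.22  1.89] ymin/max -0.2539 -0.1803
top 27 c [ 0.5478 -0.2201  0.2035] normal deg [-56.29  -9.42   5.05] ymin/max -0.2526 -0.1825
before 0.5 0.52 256 [0.1196 0.1205 0.1215]
before 0.525 0.533 95 [0.1245 0.1254 0.1266]
before 0.562 0.568 156 [0.1218 0.1249 0.1264]
before 0.575 0.6 275 [0.1196 0.1203 0.1212]
now 0.5 0.52 254 [0.1196 0.1206 0.1217]
now 0.525 0.533 101 [0.1244 0.1254 0.1266]
now 0.562 0.568 60 [0.119  0.1246 0.1256]
now 0.575 0.6 258 [0.1195 0.1204 0.1214]
top before 0.5 0.52 232 [0.122  0.1233 0.1254]
top before 0.525 0.533 123 [0.1264 0.1277 0.1292]
top before 0.562 0.568 98 [0.1201 0.1271 0.129 ]
top before 0.575 0.6 278 [0.1218 0.1234 0.1261]
```

View pics/v2.png

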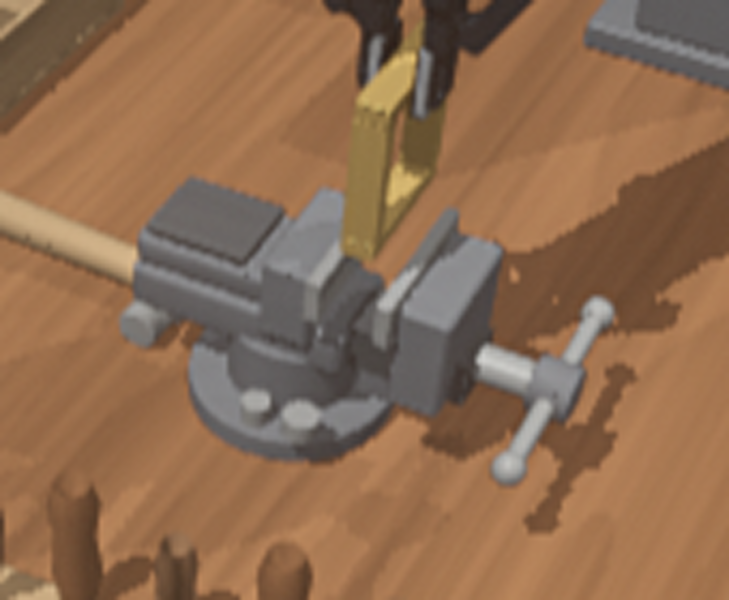

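Emit:
carry_out(series="-0.0005 0.0005 -0.005 0; 0 0 -0.005 0; 0 0 0 0; 0 0 0 0; 0 0 0 0; 0 0 0 0; 0 0 0 0")

```text
time: 10.22
tool_pos: [0.5477, -0.2219, 0.2154]
tcp_rot: [2.185, 2.257, 0.0]
wrist_force: [-0.2, 0.1, -3.7]
width: 0.191
grip_force: 78.4
```

Run:
```python
from h import *
im,P=cloud("side"); frame(.127,im,P)
s=bot.read_state(); print(s["tool_pos"],s["wrist_force"],abs(s["joint_vel"]).max())
Q0=np.load("side.npy")
for t in("moving_face","jaw","ferrule","square_ring","flat_file_mid","bench_block"):
    print(t,[np.round(r["rect"]) for r in spot_in("side",t)[:1]])
for A in(Q0,P):
    V=A.reshape(-1,3); V=V[(V[:,0]<.545)&(V[:,0]>.48)&(abs(V[:,1]+.19)<.012)&(V[:,2]>.123)&(V[:,2]<.128)]
    print("moving strip x",np.percentile(V[:,0],[2,50,98]).round(4))
```

```text
n 701 min [ 0.5358 -0.2589  0.1364] max [ 0.5558 -0.1798  0.2252]
x face 58 c [ 0.5371 -0.2058  0.1705] normal deg [57.26  2.13 -0.06] ymin/max -0.2596 -0.1809
y face 37 c [ 0.5452 -0.1925  0.1792] normal deg [57.2   2.8   1.64] ymin/max -0.2541 -0.1805
top 31 c [ 0.5459 -0.2183  0.1896] normal deg [-56.46  -8.48   4.84] ymin/max -0.2422 -0.1836
[ 0.547616   -0.22190908  0.21534067] [-0.51109171  0.951491   -4.06368731] 0.001215167678000795
moving_face [array([362., 172.,  62.,  62.])]
jaw []
ferrule [array([263., 315.,  14.,  24.])]
square_ring [array([282., 375.,  30.,  32.])]
flat_file_mid [array([203., 354.,  41.,  82.])]
bench_block [array([221., 229.,  38.,  34.])]
moving strip x [0.5221 0.5259 0.53  ]
moving strip x [0.5228 0.5262 0.5304]
```

```bash
python3 -c "
from workcell import bot
print(bot.finish_job())"
```

```text
the job is handed in; nothing more can be done
None
```

The job is handed in, result not shown: the frame is held upright about 1 cm above the open jaws, within about 1 mm of centre by camera and lined up with the gap; I saw no contact with the rack or vise, and the moving jaw and loose items had not shifted.

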